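# Colour reader check on the white tile

## Task

Take the blue pen-shaped colour reader out of its upright holder and check it on the white reference tile: set its tip inside the orange ring on the sloping white tile, with the pen square to the tile's face, and press lightly until the spring-loaded tip is about half-way in. Finish while holding it there like that, pen in the gripper and tip on the tile; never press hard, do not touch the grey or the blue tile with the reader, and leave the bottle, the jar and the mouse where they are.

Things in the scene. Friction and masses are not known exactly. Their poses are not given: they have to be found in the camera images.
- reader_grip (a point): Middle of the blue handle (round, 26 mm diameter, 75 mm long) of the loose pen-shaped colour reader, on its axis; z runs along the pen away from the tip. It starts upright, this point 123.5 mm above the table. Handle end is 37.5 mm above this point, underside of the collar 43.5 mm below it, end of the unpressed tip 109.5 mm below it.
- reader_tip (a point): Centre of the end face of the reader's black spring-loaded tip (8 mm diameter, flat end); moves with the tip. z axis as the pen's.
- plunger (a joint): How far the reader's tip is pushed in, in m: 0 fully out, 0.012 fully in (half-way is 0.006). A spring pushes it out: about 0.75 N at the start of travel, 2.2 N half-way, 3.7 N fully in.
- reader: The whole colour reader, about 150 g, round. From the top: blue handle; black collar 34 mm diameter, 6 mm thick, which hangs on the holder's rim at the start; steel barrel 18 mm diameter, 50 mm long; black tip sticking out 16 mm. Origin on its axis at the lower end of the barrel, 93.5 mm below the handle's middle; z along the pen, away from the tip.
- holder: Grey upright holder, fixed to the table: an 80 mm diameter foot 8 mm thick with a tube (34 mm outside, 24 mm inside diameter), its rim 80 mm above the table. Origin at the centre of its underside. The reader comes out straight up and must rise 66 mm to clear the rim.
- white_tile: White ceramic tile, 64 by 64 mm, on a black sloping stand (76 by 76 mm in plan, about 52 mm high at the back) fixed to the table. Its face slopes 25 degrees, low edge roughly towards the robot. Origin 10 mm behind the centre of the white face; z is the face's outward normal (up and towards the robot), y level along the face, x up the slope.
- white_spot (a point): The marked spot: centre of the orange ring (20 mm inside, 26 mm outside diameter) in the middle of the white tile's face, lying on the face about 38 mm above the table. Axes as for the white tile: z out of the face.
- grey_tile: Grey tile on a like stand; not to be touched with the reader. Origin and axes as for the white tile.
- blue_tile: Blue tile on a like stand; not to be touched with the reader. Origin and axes as for the white tile. Which of the three tiles stands where varies.
- amber_bottle: Small amber bottle, 44 mm diameter, 85 mm high, white cap, loose, upright; leave alone. Origin at the centre of its underside.
- white_jar: White jar, 64 mm diameter, 75 mm high, blue cap, loose, upright; leave alone. Origin at the centre of its underside.
- mouse: Black computer mouse, 100 by 60 by 32 mm, loose, to the left of the holder; leave alone. Origin at the centre of its underside.
Mind the look-alikes: they are no part of the job. Leave any green or pink look-alike of the reader alone.

How it is judged:
By the outcome, as a careful person would: the job done as asked, in the order asked, and still so for the second after the job is handed in, while the arm keeps its last pose, push and grip.
It also fails if it takes over 48 s, if anything falls off the work surface, if the arm or the gripper's body presses on something with over 40 N, if the wrist force passes 120 N, or if a joint passes its speed limit or range.

## Robot

A 6-joint arm with a two-finger parallel gripper is mounted at the origin on the work surface. World frame = base frame: x ahead of the robot, y to its left, z up, the work surface at z = 0. Lengths are in m, angles in rad, forces in N, time in s.
With the tool pointing down it reaches from about 0.3 to 0.775 m from the base axis. Payload 14.6 kg.
Tool frame: the origin (TCP) lies between the finger pads; the fingertips stand 8 mm ahead of it and the grasp point (between the pads) lies 11 mm behind it; x points along the fingers, y is the direction in which the jaws open and shut, and the axes are right-handed (so a half turn about x gives the same grasp; the last joint's range is limited). The gripper opens to 94 mm and grips with 3 to 60 N. Pads are 16 mm wide; open, the fingers measure 119 mm over their backs; the gripper's body (75 mm by 177 mm) begins 78 mm behind the grasp point.
Start: joints at [-1.26, 0.3, 1.521, -0, 1.321, -0.067], TCP at [0.203, -0.511, 0.213] pointing down, gripper open.
Joint ranges: [-3.03, 3.03], [-0.79, 2.21], [0.23, 2.52], [-1.04, 4.18], [0, 3.07], [-2.55, 2.55]. Speed limits (rad/s): [2.22, 2.22, 2.57, 3.14, 3.14, 3.14].

## Interface

Orientations are given as [roll, pitch, yaw] about the fixed x, y, z axes, in that order (R = Rz(yaw) Ry(pitch) Rx(roll)).
In Python, from station import ctrl gives the robot as it stands.
- The arm moves only by the shell command python3 -m creep 'ROWS' [FORCE]. ROWS is a JSON object of lists of equal length, an entry for each row: "hand": the closure, from -1 (fully open) to 1 (shut); "slide": the shift along the tool's x, y, z in m, a list of three; "spin": the turn about the tool's x in degrees. A call has 1 to 12 rows; each row is the pose to reach, as a shift and turn from the pose commanded when the call began, along the tool's axes at that moment; what a row does not reach only later rows make up. A row lasts 1/12 s, in which the tool goes at most 41.7 mm and 7.16 degrees, less where a joint would pass 70% of its speed; a pose out of reach is approached as far as the arm can. A call with a gripper value outside its range is refused whole. The fingers move at their own pace and stop on an object; FORCE is the grip in N (left out, the last holds). Time passes only in rows, so rows that repeat a pose let the fingers close. It gives the time, the measured TCP pose, the force and the opening at its end, in the units of the state.
- ctrl.get_obs(): the state, without advancing time (a new reading comes with each control period).
- ctrl.camera(name): name is "scene" or "top"; returns the picture (420x560x3 uint8, red, green, blue); there is no depth.
- ctrl.calibration(name): a dict with "K" (3x3 intrinsics, pixels), "k1" (the pictures are not rectified: a ray, as slopes to the right and down, at radius r is drawn at 1 + k1 r^2 times it, then the intrinsics apply), "R" (3x3) and "t" (3): a world point X has camera coordinates R X + t. Camera axes: x right, y down, z forward; pixel columns grow to the right and rows downward; lengths in m; the calibration is good to about 2 mm. A picture is of the moment at which its call begins. calibration takes no time and is no camera call.
- ctrl.hand_in(): hands the job in, once; it reports no verdict.
The state is a dict: "time_s": time; "qpos": joint angles; "joint_vel": joint speeds; "tau": joint torques, N m; "ee_pos": TCP position; "eef_rot": TCP orientation; "force": force on the tool from outside, world axes, zero at the start; "moment": the same for the moment, N m; "grip_width": finger opening in m.
Only numpy, scipy, OpenCV 4.12 (cv2) and the standard library are available. Lean on these libraries where they do the work, as an engineer would, in place of code of your own. Each camera call takes 0.05 s, during which the arm holds its last target.

## Working session

There is one attempt and no reset: what is moved stays moved. The work goes in short steps, Python scripts to look and compute and a shell command to move; the robot and the scene stay as the last step left them, time stands still between calls to the robot, and variables do not carry over. Pictures are saved under pics/ and viewed, and the job is handed in when it is done.

```bash
ls; mkdir -p pics
python3 - <<'E'
from station import ctrl
import cv2
for n in("scene","top"):
    im=ctrl.camera(n); cv2.imwrite(f"pics/{n}0.png",im[:,:,::-1]); c=ctrl.calibration(n); print(n,c)
print(ctrl.get_obs())
E
```

```text
pics
scene {'K': array([[382.57075871,   0.        , 281.82347488],
       [  0.        , 382.57075871, 213.39757239],
       [  0.        ,   0.        ,   1.        ]]), 'k1': -0.034646890390482264, 'R': array([[ 0.61226969,  0.79049431, -0.01563862],
       [ 0.51973915, -0.41730681, -0.74547049],
       [-0.59581628,  0.44830099, -0.66635515]]), 't': array([-0.41767846, -0.20968097,  1.19342961])}
top {'K': array([[421.52038405,   0.        , 282.95399267],
       [  0.        , 421.52038405, 205.00083484],
       [  0.        ,   0.        ,   1.        ]]), 'k1': 0.00045484102482893295, 'R': array([[ 0.02089957, -0.99946823,  0.02502936],
       [-0.9970145 , -0.0226965 , -0.07380347],
       [ 0.0743323 , -0.02341218, -0.99695866]]), 't': array([0.05942409, 0.60251319, 0.91341342])}
{'time_s': 0.1, 'qpos': array([-1.25960849e+00,  3.00400787e-01,  1.52149017e+00, -3.65864588e-05,
        1.32066788e+00, -6.65681153e-02]), 'joint_vel': array([ 0.00077465, -0.00168622, -0.00060937,  0.00116362, -0.00018311,
       -0.00087139]), 'tau': array([ 4.04448219e-03, -5.32638717e+01, -3.53284979e+01,  7.10049109e-02,
        2.34556070e-02, -5.60051922e-05]), 'ee_pos': array([ 0.20280063, -0.51102164,  0.21296334]), 'eef_rot': array([-1.6007014 ,  1.56982949,  1.91865628]), 'force': array([-0.6435132 ,  0.38486788,  0.43909071]), 'moment': array([0.00668042, 0.02593578, 0.00144225]), 'grip_width': 0.09403695043907466}
```

View pics/scene0.png

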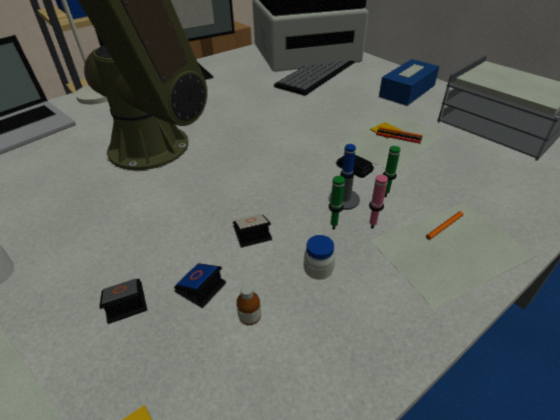

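View pics/top0.png

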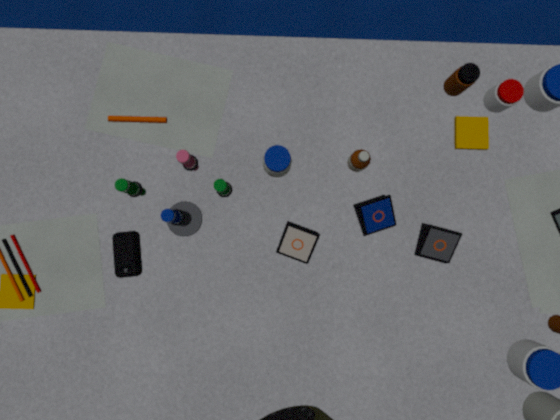

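Run:
```python
import cv2
a=cv2.imread("pics/scene0.png");b=cv2.imread("pics/top0.png")
def crop(im,x,y,w,h,s,n):
    cv2.imwrite(n,cv2.resize(im[y:y+h,x:x+w],None,fx=s,fy=s,interpolation=cv2.INTER_CUBIC))
crop(a,310,130,110,110,5,"pics/c1.png")
crop(b,100,130,150,150,4,"pics/c2.png")
crop(b,260,205,80,75,8,"pics/c3.png")
crop(a,220,200,65,60,8,"pics/c4.png")
```

```text
(no output)
```

View pics/c1.png

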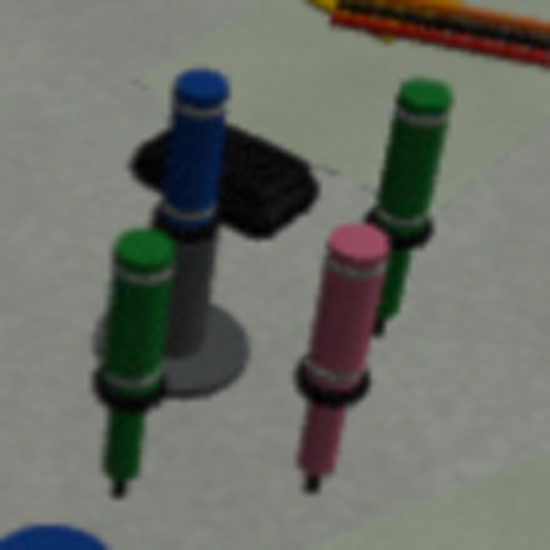

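View pics/c2.png

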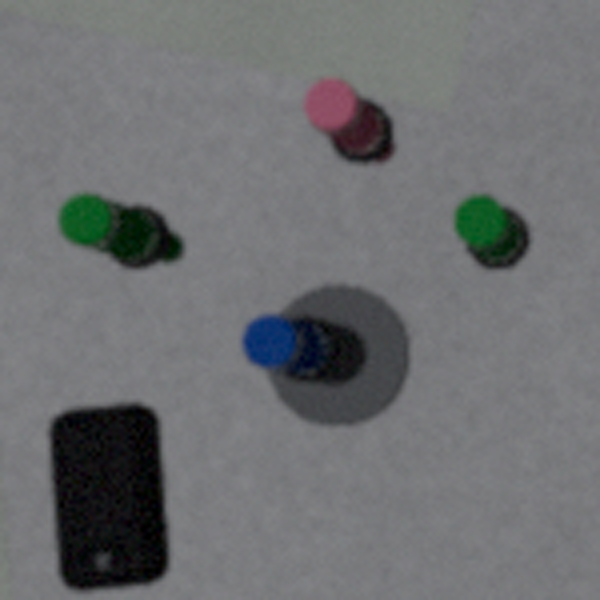

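View pics/c3.png

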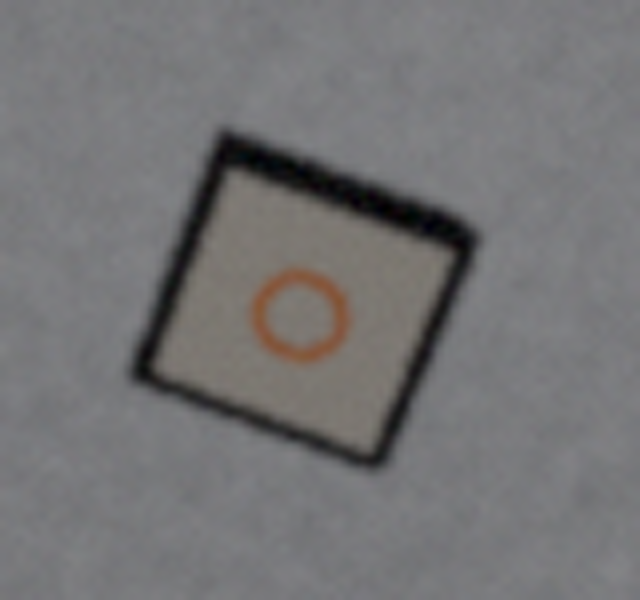

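View pics/c4.png

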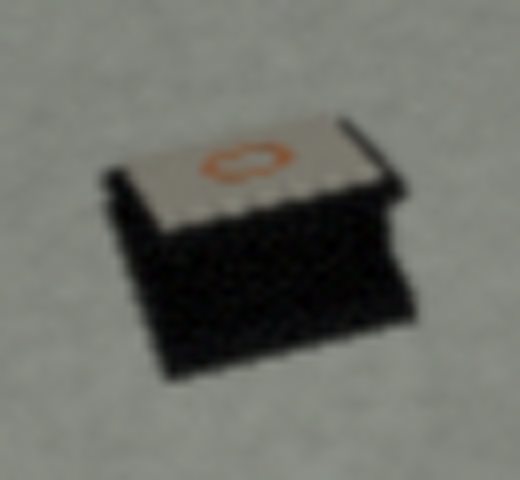

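```bash
cat > h.py <<'E'
import numpy as np, cv2
from station import ctrl
def P(n): 
    c=ctrl.calibration(n); return c,np.array([c["k1"],0,0,0,0.])
def ray(n,uv):
    c,d=P(n)
    p=cv2.undistortPoints(np.array([[uv]],float),c["K"],d)[0,0]
    D=c["R"].T@np.r_[p,1]; return -c["R"].T@c["t"],D/np.linalg.norm(D)
def atz(n,uv,z):
    o,d=ray(n,uv); return o+d*(z-o[2])/d[2]
def tri(uvs,uvt):
    o1,d1=ray("scene",uvs);o2,d2=ray("top",uvt)
    s=np.linalg.lstsq(np.c_[d1,-d2],o2-o1,rcond=None)[0]
    a,b=o1+s[0]*d1,o2+s[1]*d2
    return (a+b)/2,np.linalg.norm(a-b)
def proj(n,X):
    c,d=P(n)
    return cv2.projectPoints(np.atleast_2d(X).astype(float),cv2.Rodrigues(c["R"])[0],c["t"],c["K"],d)[0][:,0]
def uc(x,y,x0,y0,s): return ((x+.5)/s-.5+x0,(y+.5)/s-.5+y0)
E
python3 - <<'E'
from h import *
np.set_printoptions(precision=4,suppress=True)
t=lambda x,y:uc(x,y,100,130,4); s=lambda x,y:uc(x,y,310,130,5)
for n,a,b in [("blue",s(202,85),t(270,341)),("greenR",s(145,245),t(482,222)),("pink",s(358,242),t(331,105)),("greenL",s(427,95),t(87,220))]:
    print(n,*tri(a,b))
print("blue top@.161",atz("top",t(270,341),.161),atz("scene",s(202,85),.161))
print("foot@.008",atz("top",t(339,355),.008))
r=lambda x,y:uc(x,y,260,205,8)
print("ring",*tri(uc(249,162,220,200,8),r(300,316)),atz("top",r(300,316),.038),atz("scene",uc(249,162,220,200,8),.038))
# tile corners: low edge (148,374),(378,456); high (228,168),(458,244)
hw=.032*np.sin(np.radians(25))
L1,L2=[atz("top",r(*p),.038-hw) for p in((148,374),(378,456))]
H1,H2=[atz("top",r(*p),.038+hw) for p in((228,168),(458,244))]
print(L1,L2,H1,H2)
for v in (L1-L2,H1-H2,H1-L1,H2-L2): print(v,np.linalg.norm(v),np.degrees(np.arctan2(v[1],v[0])))
print((L1+L2+H1+H2)/4)
for n,z in(("ap",.0),):
    print("bottle",atz("top",(363,156),.085),"jar",atz("top",(278,158),.075))
o=ctrl.get_obs(); print(o["ee_pos"],cv2.__version__)
from scipy.spatial.transform import Rotation as Ro
print(Ro.from_euler("xyz",o["eef_rot"]).as_matrix())
E
```

```text
blue [0.567  0.2924 0.1574] 0.0013194790853956742
greenR [0.6276 0.1973 0.1449] 0.000467858614331495
pink [0.6823 0.2713 0.1438] 0.001176198814467472
greenL [0.624 0.386 0.143] 0.00023422840195030885
blue top@.161 [0.5672 0.2921 0.161 ] [0.5705 0.2874 0.161 ]
foot@.008 [0.5671 0.2916 0.008 ]
ring [0.5154 0.04   0.0358] 0.0011819860037641104 [0.5157 0.0406 0.038 ] [0.517  0.0383 0.038 ]
[0.4988 0.0812 0.0245] [0.4777 0.0177 0.0245] [0.555  0.0614 0.0515] [ 0.536  -0.0005  0.0515]
[0.0211 0.0635 0.    ] 0.06691236873163735 71.63373598244571
[0.019  0.0619 0.    ] 0.06478653893912287 72.96560208720136
[ 0.0562 -0.0198  0.027 ] 0.06541324214477925 -19.431444449127653
[ 0.0583 -0.0183  0.027 ] 0.06678586931345545 -17.39401902407314
[0.5169 0.04   0.038 ]
bottle [ 0.7031 -0.0915  0.085 ] jar [0.6962 0.0863 0.075 ]
[ 0.2028 -0.511   0.213 ] 4.12.0
[[-0.0003  0.3688 -0.9295]
 [ 0.0009 -0.9295 -0.3688]
 [-1.     -0.001  -0.    ]]
```

```bash
python3 -m creep '{"hand":[-1,-1,-1,-1,-1,-1,-1,-1,-1,-1,-1,-1],"slide":[[0,-0.0255,-0.0264],[0,-0.051,-0.0528],[0,-0.0765,-0.0792],[0,-0.102,-0.1057],[0,-0.1275,-0.1321],[0,-0.153,-0.1585],[0,-0.1785,-0.1849],[0,-0.204,-0.2113],[0,-0.2295,-0.2377],[0,-0.255,-0.2642],[0,-0.2805,-0.2906],[0,-0.306,-0.317]],"spin":[-6,-12,-18,-24,-30,-36,-42,-48,-54,-60,-66,-72]}' 10
cat >> h.py <<'E'
from scipy.spatial.transform import Rotation as Ro
def to(target,yh=None):
    o=ctrl.get_obs(); R=Ro.from_euler("xyz",o["eef_rot"]).as_matrix(); h=np.degrees(np.arctan2(R[1,1],R[0,1]))
    print("t",o["time_s"],"pos",o["ee_pos"].round(4),"heading y",h.round(2),"Rx",R[:,0].round(4),"F",o["force"].round(2),"M",o["moment"].round(3),"w",round(o["grip_width"],4))
    print("slide",(R.T@(np.array(target)-o["ee_pos"])).round(4),"spin",None if yh is None else round(h-yh,2))
E
python3 -c "
from h import *
to([.567,.292,.213],72)"
```

```text
time_s: 1.1
ee_pos: [0.3849, -0.108, 0.2135]
eef_rot: [1.003, 1.571, -0.499]
force: [0.8, -0.8, -0.0]
grip_width: 0.094
t 1.1 pos [ 0.3849 -0.108   0.2135] heading y 3.94 Rx [ 1.e-04 -1.e-04 -1.e+00] F [ 0.84 -0.83 -0.01] M [-0.022 -0.111  0.058] w 0.094
slide [ 0.0005  0.2092 -0.3866] spin -68.06
```

```bash
python3 -m creep '{"hand":[-1,-1,-1,-1,-1,-1,-1,-1,-1,-1,-1,-1],"slide":[[0,0.019,-0.0351],[0,0.038,-0.0703],[0,0.057,-0.1054],[0,0.0761,-0.1406],[0,0.0951,-0.1757],[0,0.1141,-0.2109],[0,0.1331,-0.246],[0,0.1521,-0.2812],[0,0.1712,-0.3163],[0,0.1902,-0.3515],[0,0.2092,-0.3866],[0,0.2092,-0.3866]],"spin":[-6,-12,-18,-24,-30,-36,-42,-48,-54,-60,-66,-68]}'
python3 -c "
from h import *
to([.567,.292,.1125],72)
cv2.imwrite('pics/t1.png',cv2.resize(ctrl.camera('top')[120:300,90:330,::-1],None,fx=3,fy=3,interpolation=2))
cv2.imwrite('pics/s1.png',cv2.resize(ctrl.camera('scene')[60:240,240:480,::-1],None,fx=3,fy=3,interpolation=2))"
```

```text
time_s: 2.1
ee_pos: [0.5694, 0.2943, 0.211]
eef_rot: [-2.722, 1.568, -3.032]
force: [-0.5, -1.0, -1.1]
grip_width: 0.094
t 2.1 pos [0.5694 0.2943 0.211 ] heading y 72.21 Rx [-2.4e-03 -3.0e-04 -1.0e+00] F [-0.53 -0.96 -1.14] M [ 0.007 -0.13   0.002] w 0.094
slide [ 0.0985 -0.0029 -0.0014] spin 0.21
```

View pics/s1.png

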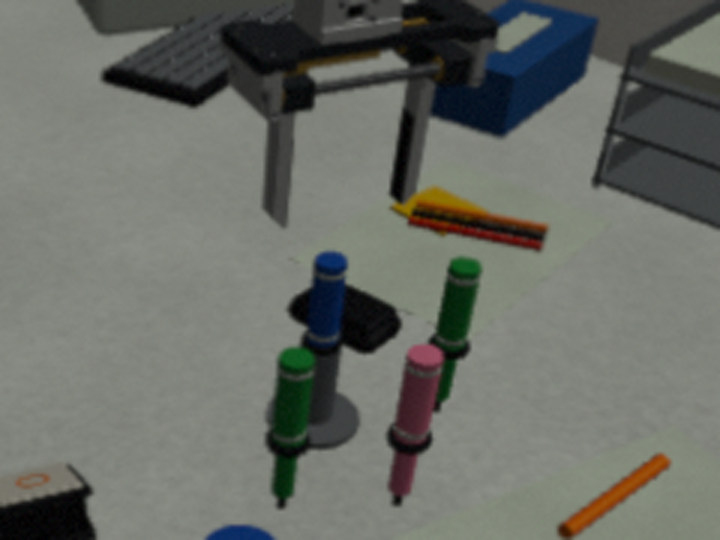

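View pics/t1.png

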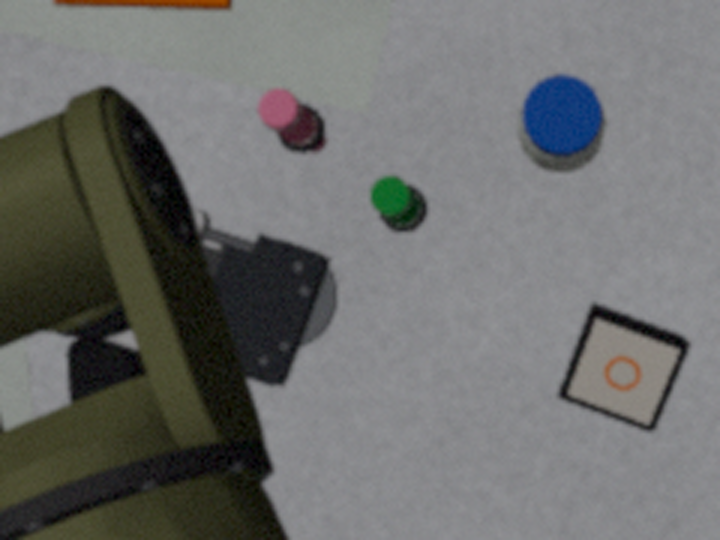

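The scene crop shows the open fingers above the blue reader at crop (330,262), with the green and pink readers clear. Next I descend.

```bash
python3 -m creep '{"hand":[-1,-1,-1,-1,-1],"slide":[[0.01,0,0],[0.02,0,0],[0.02,0,0],[0.02,0,0],[0.02,0,0]],"spin":[0,0,0,0,0]}'
python3 -c "
from h import *
to([.567,.292,.1125],72)"
```

```text
time_s: 2.62
ee_pos: [0.5689, 0.2888, 0.1938]
eef_rot: [0.871, 1.57, 0.55]
force: [0.4, -0.3, -0.9]
grip_width: 0.0938
t 2.6167 pos [0.5689 0.2888 0.1938] heading y 71.58 Rx [ 3.e-04  2.e-04 -1.e+00] F [ 0.42 -0.28 -0.88] M [ 0.051 -0.164  0.011] w 0.0938
slide [ 0.0813  0.0025 -0.0028] spin -0.42
```

```bash
python3 -m creep '{"hand":[-1,-1,-1,-1,-1,-1],"slide":[[0.02,0.0025,-0.0028],[0.04,0.0025,-0.0028],[0.06,0.0025,-0.0028],[0.0813,0.0025,-0.0028],[0.0813,0.0025,-0.0028],[0.0813,0.0025,-0.0028]],"spin":[0,0,0,0,0,0]}'
python3 -c "
from h import *
to([.567,.292,.1125],72)
cv2.imwrite('pics/s2.png',cv2.resize(ctrl.camera('scene')[90:230,280:440,::-1],None,fx=4,fy=4,interpolation=2))"
```

```text
time_s: 3.12
ee_pos: [0.5669, 0.2923, 0.1123]
eef_rot: [-2.423, 1.57, -2.743]
force: [-0.4, 0.5, 0.4]
grip_width: 0.0943
t 3.1167 pos [0.5669 0.2923 0.1123] heading y 71.62 Rx [-8.e-04 -3.e-04 -1.e+00] F [-0.39  0.51  0.44] M [ 0.058 -0.144  0.027] w 0.0943
slide [-0.0002 -0.0002  0.0002] spin -0.38
```

View pics/s2.png

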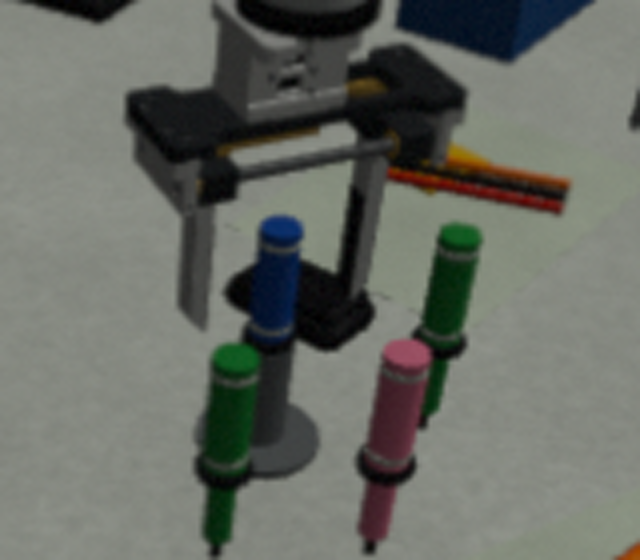

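The pen stands midway between the fingers (crop (275,280)), so I close.

```bash
python3 -m creep '{"hand":[1,1,1,1,1,1,1,1,1,1],"slide":[[0,0,0],[0,0,0],[0,0,0],[0,0,0],[0,0,0],[0,0,0],[0,0,0],[0,0,0],[0,0,0],[0,0,0]],"spin":[0,0,0,0,0,0,0,0,0,0]}' 12
python3 -c "
from h import *
to([.567,.292,.1725],72)"
```

```text
time_s: 4.0
ee_pos: [0.567, 0.2925, 0.1121]
eef_rot: [-2.699, 1.571, -3.019]
force: [-0.3, -0.6, -0.0]
grip_width: 0.0307
t 4.0 pos [0.567  0.2925 0.1121] heading y 71.64 Rx [-1.e-04 -0.e+00 -1.e+00] F [-0.27 -0.57 -0.02] M [ 0.091 -0.142 -0.012] w 0.0307
slide [-0.0604 -0.0005  0.0002] spin -0.36
```

```bash
python3 -m creep '{"hand":[1,1,1,1],"slide":[[0,0,0],[0,0,0],[0,0,0],[0,0,0]],"spin":[0,0,0,0]}'
python3 -c "
from h import *
to([.567,.292,.1725],72)"
```

```text
time_s: 4.33
ee_pos: [0.5669, 0.2925, 0.1121]
eef_rot: [-2.184, 1.571, -2.504]
force: [0.2, -0.0, -1.0]
grip_width: 0.026
t 4.3333 pos [0.5669 0.2925 0.1121] heading y 71.65 Rx [-1.e-04 -1.e-04 -1.e+00] F [ 0.19 -0.01 -1.03] M [-0.052 -0.074 -0.008] w 0.026
slide [-0.0604 -0.0004  0.0002] spin -0.35
```

Gripped at 26 mm, the handle's diameter. The hand cannot tilt, so I will pivot the pen in the pads against the fixed holder's rim. I lift first, keeping the barrel end just inside the tube.

```bash
python3 -m creep '{"hand":[1,1,1,1,1,1],"slide":[[-0.01,0,0],[-0.02,0,0],[-0.032,0,0],[-0.044,0,0],[-0.044,0,0],[-0.044,0,0]],"spin":[0,0,0,0,0,0]}' 10
python3 -c "
from h import *
to([.567,.292,.1565],72)
cv2.imwrite('pics/s3.png',cv2.resize(ctrl.camera('scene')[90:230,280:440,::-1],None,fx=4,fy=4,interpolation=2))"
```

```text
time_s: 4.83
ee_pos: [0.5673, 0.2927, 0.1573]
eef_rot: [0.764, 1.569, 0.443]
force: [-0.6, -0.2, -0.5]
grip_width: 0.0257
t 4.8333 pos [0.5673 0.2927 0.1573] heading y 71.65 Rx [ 1.7e-03  8.0e-04 -1.0e+00] F [-0.63 -0.16 -0.46] M [ 0.076 -0.157  0.01 ] w 0.0257
slide [ 0.0008 -0.0007 -0.    ] spin -0.35
```

View pics/s3.png

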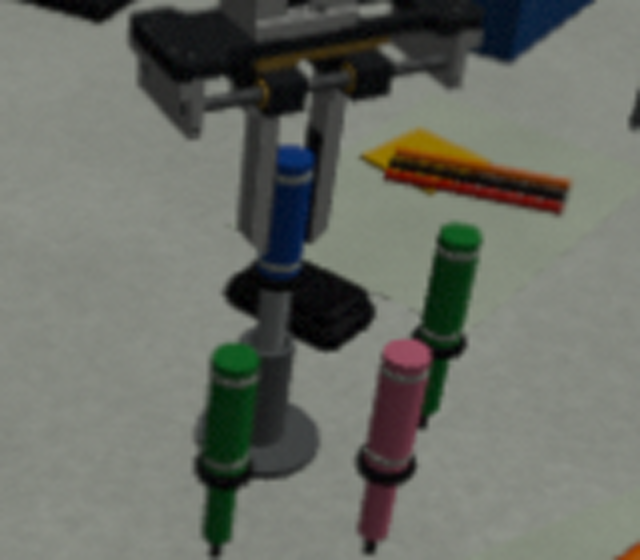

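The pen rose with the hand, steel barrel visible above the rim at crop (275,315). Now the pivot, in two stages.

```bash
python3 -m creep '{"hand":[1,1,1,1,1,1,1],"slide":[[0,0,-0.003],[0,0,-0.006],[0,0,-0.009],[0,0,-0.012],[0.0005,0,-0.015],[0.001,0,-0.018],[0.001,0,-0.018]],"spin":[0,0,0,0,0,0,0]}' 8
python3 -c "
from h import *
to([.567,.292,.1565],72)
cv2.imwrite('pics/s4.png',cv2.resize(ctrl.camera('scene')[90:230,280:440,::-1],None,fx=4,fy=4,interpolation=2))"
```

```text
time_s: 5.47
ee_pos: [0.5494, 0.2984, 0.1552]
eef_rot: [-3.015, 1.571, 2.948]
force: [2.7, -0.8, 0.2]
grip_width: 0.0261
t 5.4667 pos [0.5494 0.2984 0.1552] heading y 71.67 Rx [-1.e-04  0.e+00 -1.e+00] F [ 2.7  -0.76  0.18] M [-0.271 -0.294 -0.008] w 0.0261
slide [-0.0013 -0.0006  0.0187] spin -0.33
```

View pics/s4.png

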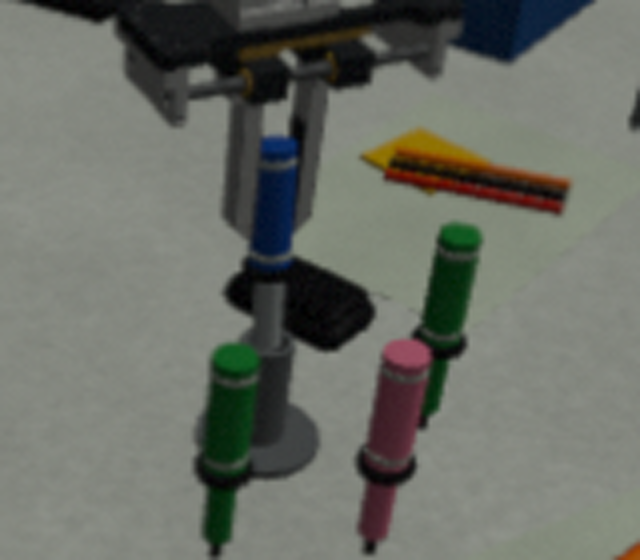

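```bash
python3 -m creep '{"hand":[1,1,1,1,1,1,1,1,1],"slide":[[0.0005,0,-0.003],[0.001,0,-0.006],[0.0015,0,-0.009],[0.002,0,-0.012],[0.0025,0,-0.015],[0.003,0,-0.018],[0.0035,0,-0.021],[0.0037,0,-0.0222],[0.0037,0,-0.0222]],"spin":[0,0,0,0,0,0,0,0,0]}' 8
python3 -c "
from h import *
to([.567,.292,.1565],72)
cv2.imwrite('pics/s5.png',cv2.resize(ctrl.camera('scene')[90:230,280:440,::-1],None,fx=4,fy=4,interpolation=2))"
```

```text
time_s: 6.27
ee_pos: [0.5285, 0.3053, 0.1513]
eef_rot: [-2.613, 1.57, -2.933]
force: [1.1, -0.3, -0.7]
grip_width: 0.0261
t 6.2667 pos [0.5285 0.3053 0.1513] heading y 71.66 Rx [-3.e-04 -1.e-04 -1.e+00] F [ 1.12 -0.34 -0.72] M [-0.036 -0.235 -0.042] w 0.0261
slide [-0.0052 -0.0005  0.0408] spin -0.34
```

View pics/s5.png

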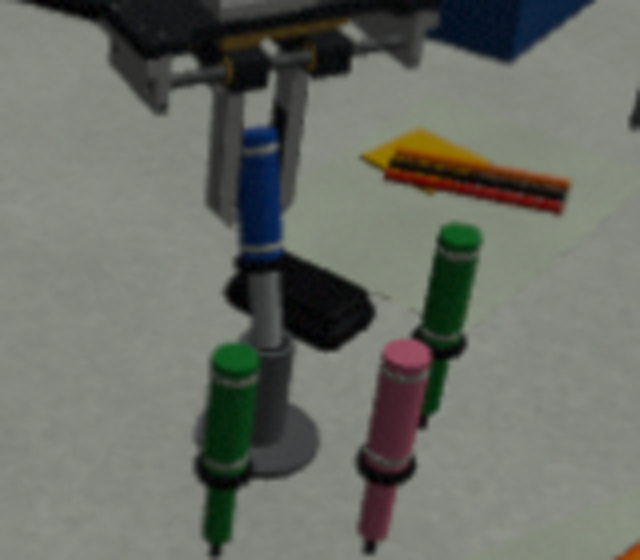

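The pen is leaning now (handle at crop (260,195), barrel still in the rim). I tighten, lift clear, and turn it side-on to the scene camera to measure the tilt.

```bash
python3 -m creep '{"hand":[1,1,1,1,1,1,1,1],"slide":[[0,0,0],[0,0,0.001],[0,0,0.001],[-0.02,0,0.001],[-0.04,0,0.001],[-0.06,0,0.001],[-0.07,0,0.001],[-0.07,0,0.001]],"spin":[0,0,0,0,0,0,0,0]}' 20
python3 -c "
from h import *
to([.45,.12,.20],142)"
```

```text
time_s: 6.98
ee_pos: [0.5304, 0.3052, 0.2236]
eef_rot: [0.801, 1.567, 0.481]
force: [0.6, -0.5, -1.6]
grip_width: 0.0256
t 6.9833 pos [0.5304 0.3052 0.2236] heading y 71.65 Rx [ 0.0032  0.0016 -1.    ] F [ 0.61 -0.48 -1.64] M [ 0.009 -0.084  0.019] w 0.0256
slide [ 0.0231 -0.2011 -0.0181] spin -70.35
```

```bash
python3 -m creep '{"hand":[1,1,1,1,1,1,1,1,1,1,1,1],"slide":[[0,-0.02,-0.0018],[0,-0.04,-0.0036],[0,-0.06,-0.0054],[0,-0.08,-0.0072],[0,-0.1,-0.009],[0,-0.12,-0.0108],[0,-0.14,-0.0127],[0,-0.16,-0.0145],[0,-0.18,-0.0163],[0,-0.2,-0.018],[0,-0.2,-0.018],[0,-0.2,-0.018]],"spin":[-7,-14,-21,-28,-35,-42,-49,-56,-63,-70,-70,-70]}'
python3 -c "
from h import *
to([.45,.12,.22],142)
im=ctrl.camera('scene')[:,:,::-1]; cv2.imwrite('pics/full6.png',im)
o=ctrl.get_obs();g=proj('scene',o['ee_pos']+[0,0,.011])[0];print(g)
x,y=(g-[50,50]).astype(int);print(x,y)
cv2.imwrite('pics/s6.png',cv2.resize(im[y:y+120,x:x+110],None,fx=5,fy=5,interpolation=2))"
```

```text
time_s: 7.98
ee_pos: [0.4494, 0.1202, 0.2207]
eef_rot: [2.311, 1.57, -3.074]
force: [1.0, 1.2, -1.5]
grip_width: 0.0259
t 7.9833 pos [0.4494 0.1202 0.2207] heading y 141.47 Rx [-8.e-04 -1.e-04 -1.e+00] F [ 0.99  1.2  -1.5 ] M [ 0.145 -0.141  0.003] w 0.0259
slide [ 0.0007 -0.0006  0.0002] spin -0.53
[258.43674102 121.25914389]
208 71
```

View pics/s6.png

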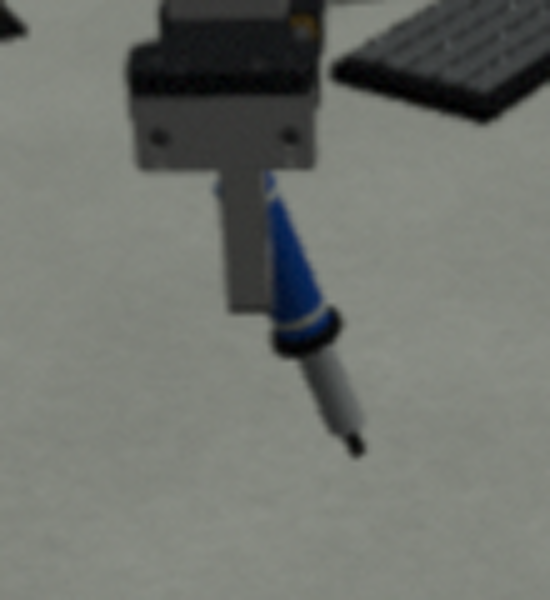

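```bash
cat >> h.py <<'E'
def pen(th,dl=0,o=None,ph=0):
    o=o or ctrl.get_obs(); R=Ro.from_euler("xyz",o["eef_rot"]).as_matrix()
    G=o["ee_pos"]-.011*R[:,0]; t=np.radians(th);p=np.radians(ph)
    a=np.cos(p)*(np.cos(t)*R[:,0]+np.sin(t)*R[:,2])+np.sin(p)*R[:,1]
    return G-dl*a,a
E
python3 - <<'E'
from h import *
from scipy.optimize import least_squares
f=lambda x,y:uc(x,y,208,71,5)
obs=np.array([f(359,453),f(350,431),f(307,333)]);d=np.array([.1095,.0935,.0405])
def m(q):
    G,a=pen(q[0],q[1]); return proj("scene",np.array([G+k*a for k in d]))+[q[2],q[3]]
r=least_squares(lambda q:np.r_[(m(q)-obs).ravel(),q[2]/1.5,q[3]/1.5,q[1]/.002],[25,0,0,0],x_scale=[1,.001,1,1]);print(r.x,(m(r.x)-obs).round(2))
for th in(21,23,25,27,29): print(th,(m([th,0,0,0])-obs).round(2).tolist())
# overlay silhouettes
im=cv2.imread("pics/full6.png")
big=cv2.resize(im[71:191,208:318],None,fx=5,fy=5,interpolation=2)
c=ctrl.calibration("scene");cam=-c["R"].T@c["t"]
for th,col in((r.x[0],(0,255,255)),):
    G,a=pen(th,r.x[1]); v=G-cam; n=np.cross(a,v);n/=np.linalg.norm(n)
    for k0,k1,w in((-.0375,.0375,.013),(.0375,.0435,.017),(.0435,.0935,.009),(.0935,.1095,.004)):
        q=proj("scene",np.array([G+k0*a+w*n,G+k1*a+w*n,G+k1*a-w*n,G+k0*a-w*n]))+r.x[2:]
        cv2.polylines(big,[np.round((q-[208,71]+.5)*5-.5).astype(int)],True,col,1)
cv2.imwrite("pics/o6.png",big)
E
```

```text
[ 2.15642202e+01 -9.31555310e-04  1.74568247e+00  5.96714341e-01] [[ 0.57  0.24]
 [-0.31 -0.73]
 [-1.03  0.22]]
21 [[-1.76, -0.52], [-2.58, -1.52], [-3.11, -0.66]]
23 [[-0.25, -1.04], [-1.29, -1.97], [-2.53, -0.87]]
25 [[1.23, -1.61], [-0.01, -2.47], [-1.96, -1.1]]
27 [[2.7, -2.22], [1.25, -3.0], [-1.4, -1.35]]
29 [[4.14, -2.88], [2.49, -3.57], [-0.85, -1.61]]
```

View pics/o6.png

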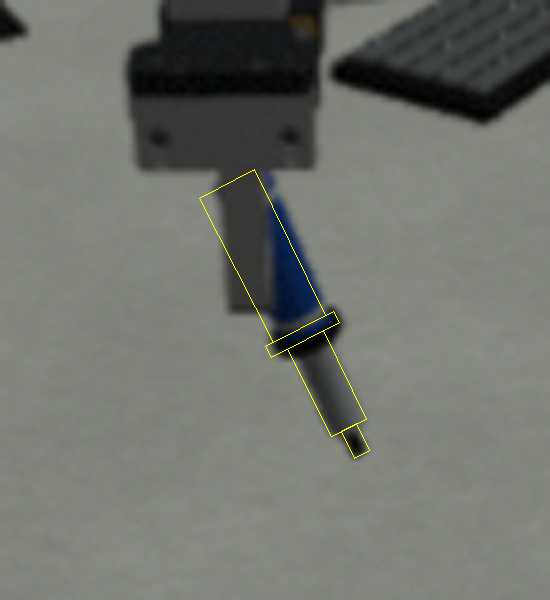

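Run:
```python
from h import *
c=ctrl.calibration("scene");cam=-c["R"].T@c["t"];print(cam)
for p in([.55,.05,.3],[.6,.0,.35],[.6,0,.3],[.55,-.1,.35],[.6,-.1,.3]):
    p=np.array(p);print(p,np.linalg.norm(p-cam),proj("scene",p),np.linalg.norm(p[:2]))
o=ctrl.get_obs();R=Ro.from_euler("xyz",o["eef_rot"]).as_matrix();G=o["ee_pos"]-.011*R[:,0]
print(R[:,1],R[:,2])
for s in(-.013,-.03): print(proj("scene",G+s*R[:,1]),proj("scene",G-s*R[:,1]))
```

```text
[ 1.07577606 -0.29234453  0.63240508]
[0.55 0.05 0.3 ] 0.7100235048660928 [[256.25667977 120.03612021]] 0.552268050859363
[0.6  0.   0.35] 0.6257641814365821 [[246.50657911 112.90254494]] 0.6
[0.6 0.  0.3] 0.6498625384976964 [[248.78670396 140.44009029]] 0.6
[ 0.55 -0.1   0.35] 0.6270482530437403 [[174.63212703 120.74733681]] 0.5590169943749475
[ 0.6 -0.1  0.3] 0.611434717567654 [[195.28327665 161.91671578]] 0.6082762530298219
[-7.82083468e-01  6.23173414e-01  5.86489653e-04] [ 6.23173267e-01  7.82083688e-01 -4.29059436e-04]
[[258.07436274 124.21416025]] [[258.79467554 118.37660803]]
[[257.58462389 128.18578809]] [[259.24785847 114.70634319]]
```

```bash
python3 -m creep '{"hand":[1,1,1,1,1,1,1,1],"slide":[[-0.0133,-0.032,0],[-0.0267,-0.0643,0],[-0.04,-0.0965,0],[-0.0533,-0.1287,0],[-0.0667,-0.161,0],[-0.08,-0.193,0],[-0.08,-0.193,0],[-0.08,-0.193,0]],"spin":[1,2,3,4,4,4,4,4]}'
cat > shot.py <<'E'
from h import *
import sys,pickle
n=sys.argv[1]
o=ctrl.get_obs();im=ctrl.camera('scene')[:,:,::-1]; cv2.imwrite(f'pics/full{n}.png',im)
pickle.dump(o,open(f'o{n}.pkl','wb'))
to([.6,0,.3],-32)
g=proj('scene',o['ee_pos']+[0,0,.011])[0];x,y=(g-[60,60]).astype(int);print(g,x,y)
cv2.imwrite(f'pics/s{n}.png',cv2.resize(im[y:y+145,x:x+130],None,fx=4,fy=4,interpolation=2))
E
python3 shot.py 7
```

```text
time_s: 8.7
ee_pos: [0.602, 0.0009, 0.3001]
eef_rot: [2.12, 1.57, 2.949]
force: [0.0, 0.9, -2.2]
grip_width: 0.0254
t 8.75 pos [0.6011 0.0016 0.3   ] heading y 137.56 Rx [-1.9e-03  3.0e-04 -1.0e+00] F [-0.48  0.05 -1.67] M [ 0.057 -0.102 -0.009] w 0.0253
slide [-0.     -0.0002 -0.002 ] spin 169.56
[249.40833029 134.85731535] 189 74
```

View pics/s7.png

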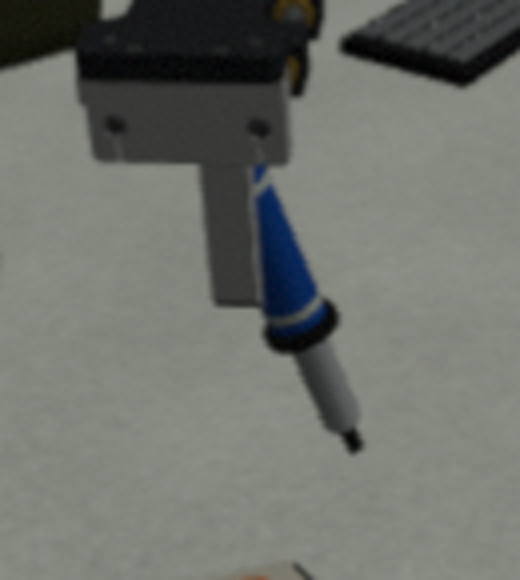

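Side view: tip end at crop (354,449), collar near (302,328). Now the mirrored view, to cancel camera errors.

```bash
python3 -m creep '{"hand":[1,1,1,1,1,1,1,1,1,1,1,1],"slide":[[0,0,0],[0,0,0],[0,0,0],[0,0,0],[0,0,0],[0,0,0],[0,0,0],[0,0,0],[0,0,0],[0,0,0],[0,0,0],[0,0,0]],"spin":[7,14,21,28,35,42,49,56,63,70,77,84]}'
python3 -m creep '{"hand":[1,1,1,1,1,1,1,1,1,1,1,1],"slide":[[0,0,0],[0,0,0],[0,0,0],[0,0,0],[0,0,0],[0,0,0],[0,0,0],[0,0,0],[0,0,0],[0,0,0],[0,0,0],[0,0,0]],"spin":[7,14,21,28,35,42,49,56,63,70,77,84]}'
python3 shot.py 8
```

```text
time_s: 9.75
ee_pos: [0.6003, 0.0024, 0.3008]
eef_rot: [-2.763, 1.57, 2.88]
force: [-0.7, 0.2, -1.9]
grip_width: 0.0258
time_s: 10.75
ee_pos: [0.6003, 0.0025, 0.3008]
eef_rot: [-1.324, 1.57, 2.853]
force: [0.3, 0.2, -0.4]
grip_width: 0.0256
t 10.8 pos [0.6003 0.0024 0.3008] heading y -31.22 Rx [-1.e-03  3.e-04 -1.e+00] F [ 0.21  0.53 -1.07] M [-0.001 -0.031 -0.035] w 0.0254
slide [0.0008 0.001  0.0022] spin 0.78
[249.62100259 133.77637426] 189 73
```

View pics/s8.png

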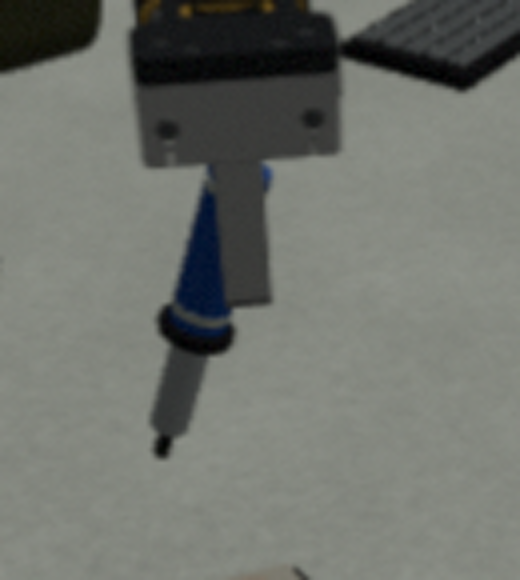

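```bash
cat > fit.py <<'E'
from h import *
import pickle,sys
from scipy.optimize import least_squares
c=ctrl.calibration("scene");cam=-c["R"].T@c["t"]
V=[dict(n="7",x0=189,y0=74,tip=(354,449),
   bl=[(298,352),(315,391),(331,428)],br=[(326,342),(342,378),(358,415)],h=("r",[(270,185),(297,240),(320,292)])),
   dict(n="8",x0=189,y0=73,tip=(162,453),
   bl=[(172,345),(161,383),(151,420)],br=[(207,352),(197,391),(187,430)],h=("l",[(208,180),(191,240),(176,292)]))]
for v in V: v["o"]=pickle.load(open(f"o{v['n']}.pkl","rb"))
def line(G,a,w,side,q):
    v=G-cam;n=np.cross(a,v);n/=np.linalg.norm(n)
    p=[proj("scene",np.array([G-.04*a+s*w*n,G+.1*a+s*w*n])) for s in(1,-1)]
    p.sort(key=lambda k:k[:,0].sum()); return p[0 if side=="l" else 1]+q[4:6]
def dist(L,pts):
    d=(L[1]-L[0])/np.linalg.norm(L[1]-L[0]);return [d[0]*(y-L[0][1])-d[1]*(x-L[0][0]) for x,y in pts]
def geo(q,v):
    G,a=pen(q[0],q[1],v["o"],q[3]);R=Ro.from_euler("xyz",v["o"]["eef_rot"]).as_matrix()
    return G+q[2]*R[:,2],a
def res(q):
    r=[]
    for v in V:
        G,a=geo(q,v);f=lambda P:[uc(x,y,v["x0"],v["y0"],4) for x,y in P]
        r+=dist(line(G,a,.009,"l",q),f(v["bl"]))+dist(line(G,a,.009,"r",q),f(v["br"]))
        if "h" in v: r+=dist(line(G,a,.013,v["h"][0],q),f(v["h"][1]))
        r+=list(proj("scene",G+.1095*a)[0]+q[4:6]-f([v["tip"]])[0])
    return np.r_[r,q[4]/1.5,q[5]/1.5,q[1]/.003,q[3]/2]
if __name__=="__main__":
    np.set_printoptions(precision=3,suppress=True)
    r=least_squares(res,[22,0,0,0,0,0],x_scale=[1,.001,.001,1,1,1]);print("th,dl,e,ph,du,dv",r.x);print(r.fun)
    J=r.jac;print("sd",np.sqrt(np.diag(np.linalg.inv(J.T@J)))*.4)
    for v in V:
        im=cv2.imread(f"pics/s{v['n']}.png");G,a=geo(r.x,v)
        for w in(.009,.013):
            for s in "lr":
                L=(line(G,a,w,s,r.x)-[v["x0"],v["y0"]]+.5)*4-.5
                cv2.line(im,*[tuple(int(t) for t in p) for p in L],(0,255,255),1)
        cv2.imwrite(f"pics/f{v['n']}.png",im)
E
python3 fit.py; python3 -c "
import cv2,numpy as np
cv2.imwrite('pics/f78.png',np.hstack([cv2.imread('pics/f7.png')[120:,130:],cv2.imread('pics/f8.png')[120:,80:400]]))"
```

```text
th,dl,e,ph,du,dv [19.22  -0.     0.009  0.004 -0.191 -0.235]
[-1.839 -1.547 -1.24   1.194  1.212  1.332  0.46  -0.159 -0.166  0.681
 -0.304 -0.4   -0.363 -0.498  1.24   0.774  0.308 -0.259 -0.223 -0.127
 -0.364 -0.146 -0.128 -0.157 -0.04   0.002]
sd [0.222 0.001 0.    0.354 0.109 0.411]
```

View pics/f78.png

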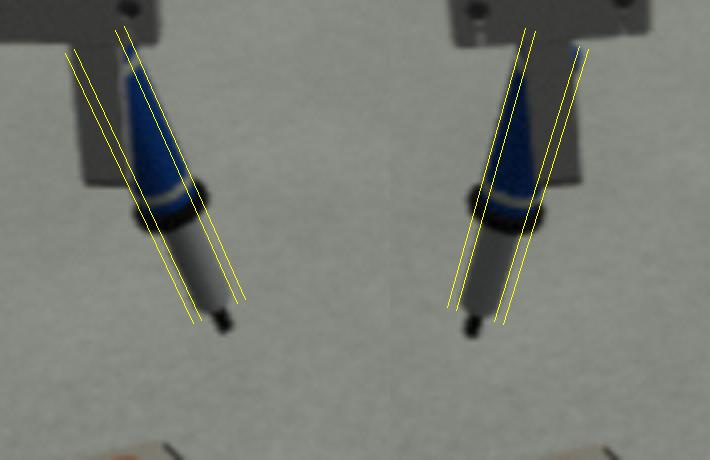

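```bash
sed -i 's/line(G,a,.009,"l",q)/line(G,a,q[6],"l",q)/;s/line(G,a,.009,"r",q)/line(G,a,q[6],"r",q)/;s/\[22,0,0,0,0,0\],x_scale=\[1,.001,.001,1,1,1\]/[22,0,0,0,0,0,.008],x_scale=[1,.001,.001,1,1,1,.001]/;s/for w in(.009,.013)/for w in(r.x[6],.013)/;s/th,dl,e,ph,du,dv"/th,dl,e,ph,du,dv,rb"/' fit.py; python3 fit.py; python3 -c "
import cv2,numpy as np
cv2.imwrite('pics/f78.png',np.hstack([cv2.imread('pics/f7.png')[120:,130:],cv2.imread('pics/f8.png')[120:,80:400]]))"
```

```text
th,dl,e,ph,du,dv,rb [19.248  0.     0.009 -0.012 -0.179 -0.095  0.007]
[-0.828 -0.551 -0.26   0.186  0.225  0.366  0.45  -0.164 -0.166  0.708
 -0.27   0.617  0.63   0.472  0.221 -0.232 -0.684 -0.242 -0.214 -0.126
 -0.387 -0.131 -0.119 -0.063  0.048 -0.006]
sd [0.222 0.001 0.    0.355 0.109 0.412 0.   ]
```

View pics/f78.png

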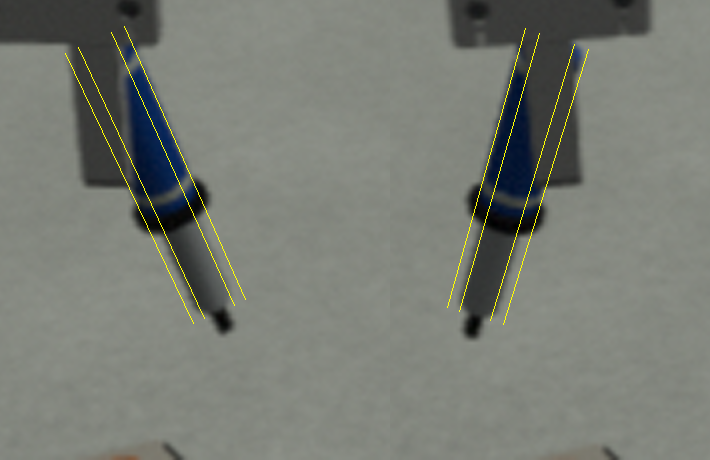

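The fit puts the tilt at about 19.2°, with the pen's axis offset 9 mm at the grip point. That means it pivoted about a point 26 mm above the grip point, and atan(38.5/108.5) = 19.5° agrees. I need about 6° more, so I go back to the rim.

```bash
python3 -m creep '{"hand":[1,1,1,1,1,1,1,1,1,1,1,1],"slide":[[0,-0.018,-0.0185],[0,-0.036,-0.037],[0,-0.054,-0.0554],[0,-0.072,-0.0739],[0,-0.09,-0.0923],[0,-0.108,-0.1108],[0,-0.126,-0.1293],[0,-0.144,-0.1477],[0,-0.162,-0.1662],[0,-0.18,-0.1847],[0,-0.198,-0.2031],[0,-0.216,-0.2216]],"spin":[-7,-14,-21,-28,-35,-42,-49,-56,-63,-70,-77,-84]}'
python3 -m creep '{"hand":[1,1,1,1,1,1],"slide":[[0.02,0,0],[0.04,0,0],[0.06,0,0],[0.07,0,0],[0.07,0,0],[0.07,0,0]],"spin":[-7,-14,-19.2,-19.2,-19.2,-19.2]}'
python3 -c "
from h import *
to([.5304,.3039,.1503],71.7)"
```

```text
time_s: 11.8
ee_pos: [0.5251, 0.3033, 0.301]
eef_rot: [-2.254, 1.57, -2.879]
force: [-0.8, 0.2, -1.5]
grip_width: 0.0258
time_s: 12.3
ee_pos: [0.5263, 0.3017, 0.2318]
eef_rot: [-2.92, 1.571, 3.062]
force: [0.3, 0.4, -1.3]
grip_width: 0.0259
t 12.3 pos [0.5263 0.3017 0.2318] heading y 72.74 Rx [-2.e-04  0.e+00 -1.e+00] F [ 0.27  0.45 -1.34] M [ 0.092 -0.113  0.023] w 0.0259
slide [0.0815 0.0034 0.0033] spin 1.04
```

```bash
python3 -m creep '{"hand":[1,1,1,1,1,1,1,1,1],"slide":[[0.01,0.0034,0.0033],[0.02,0.0034,0.0033],[0.035,0.0034,0.0033],[0.045,0.0034,0.0033],[0.055,0.0034,0.0033],[0.065,0.0034,0.0033],[0.075,0.0034,0.0033],[0.0815,0.0034,0.0033],[0.0815,0.0034,0.0033]],"spin":[1,1,1,1,1,1,1,1,1]}'
python3 shot.py 9
```

```text
time_s: 13.05
ee_pos: [0.5303, 0.3034, 0.1483]
eef_rot: [-2.376, 1.569, -2.693]
force: [0.4, -0.0, -1.8]
grip_width: 0.0256
t 13.1 pos [0.5306 0.3035 0.1494] heading y 71.84 Rx [-9.e-04 -4.e-04 -1.e+00] F [-0.5  -0.41 -1.25] M [ 0.032 -0.109 -0.06 ] w 0.0254
slide [-0.1506 -0.2669  0.1604] spin 103.84
[342.55460061 137.92892187] 282 77
```

View pics/s9.png

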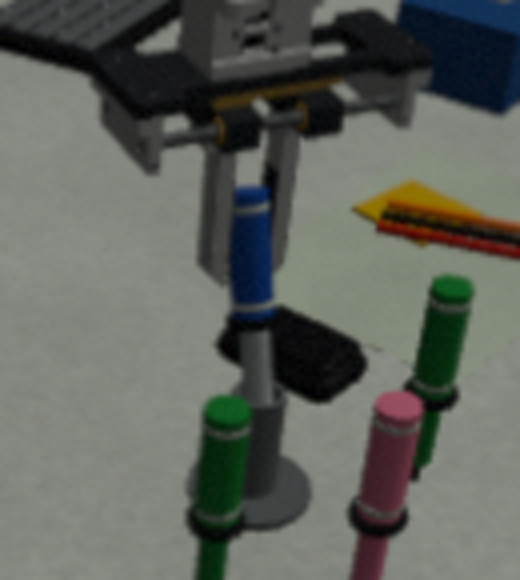

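The tip is back in the tube (barrel at crop (258,370) entering the rim). I continue the pivot by 14 mm.

```bash
python3 -m creep '{"hand":[1,1,1,1,1,1,1,1],"slide":[[0,0,0],[0,0,-0.003],[0,0,-0.006],[0,0,-0.009],[0,0,-0.012],[0,0,-0.0143],[0,0,-0.0143],[0,0,-0.0143]],"spin":[0,0,0,0,0,0,0,0]}' 8
python3 -c "
from h import *
to([.5304,.3039,.1503],71.7)"
python3 -m creep '{"hand":[1,1,1,1,1,1,1,1],"slide":[[0,0,0],[0,0,0.001],[0,0,0.001],[-0.02,0,0.001],[-0.04,0,0.001],[-0.06,0,0.001],[-0.07,0,0.001],[-0.07,0,0.001]],"spin":[0,0,0,0,0,0,0,0]}' 20
python3 -c "
from h import *
to([.6,.0,.30],138)"
```

```text
time_s: 13.77
ee_pos: [0.5171, 0.3082, 0.1502]
eef_rot: [1.036, 1.571, 0.719]
force: [0.4, -0.5, -0.8]
grip_width: 0.0257
t 13.7667 pos [0.5171 0.3082 0.1502] heading y 71.86 Rx [ 2.e-04  2.e-04 -1.e+00] F [ 0.4  -0.54 -0.77] M [-0.062 -0.276 -0.005] w 0.0257
slide [-0.0001  0.0001  0.014 ] spin 0.16
time_s: 14.43
ee_pos: [0.5188, 0.3081, 0.2221]
eef_rot: [0.808, 1.567, 0.491]
force: [0.4, -0.1, -1.7]
grip_width: 0.0258
t 14.4333 pos [0.5188 0.3081 0.2221] heading y 71.84 Rx [ 0.0031  0.0017 -1.    ] F [ 0.43 -0.13 -1.74] M [ 0.063 -0.098 -0.008] w 0.0258
slide [-0.0782 -0.2672  0.1733] spin -66.16
```

```bash
python3 -m creep '{"hand":[1,1,1,1,1,1,1,1,1,1,1,1],"slide":[[-0.02,-0.0267,0.0173],[-0.04,-0.0534,0.0347],[-0.06,-0.0802,0.052],[-0.078,-0.1069,0.0693],[-0.078,-0.1336,0.0867],[-0.078,-0.1603,0.104],[-0.078,-0.187,0.1213],[-0.078,-0.2138,0.1386],[-0.078,-0.2405,0.156],[-0.078,-0.2672,0.1733],[-0.078,-0.2672,0.1733],[-0.078,-0.2672,0.1733]],"spin":[-7,-14,-21,-28,-35,-42,-49,-56,-63,-66,-66,-66]}'
python3 shot.py 10
```

```text
time_s: 15.43
ee_pos: [0.5996, -0.0015, 0.2962]
eef_rot: [2.214, 1.569, 3.046]
force: [-0.9, 0.1, -1.0]
grip_width: 0.0257
t 15.4833 pos [ 5.995e-01 -4.000e-04  2.965e-01] heading y 137.75 Rx [-1.9e-03  3.0e-04 -1.0e+00] F [-0.4  -0.13 -1.47] M [ 0.101 -0.057  0.012] w 0.0257
slide [-0.0035 -0.0001  0.0006] spin 169.75
[247.55642977 136.86948593] 187 76
```

View pics/s10.png

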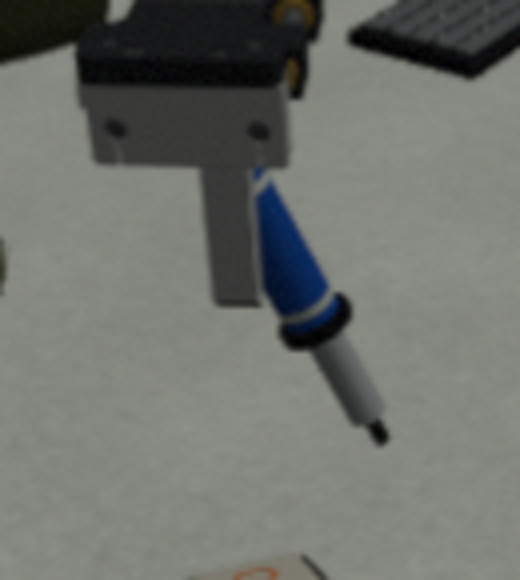

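```bash
sed -e '/^V=\[/,/^for v in V/d' fit.py > fit2.py
python3 - <<'E'
s=open('fit2.py').read()
s=s.replace('def line','''V=[dict(n="10",x0=187,y0=76,tip=(381,440),
   bl=[(313,350),(334,385),(355,420)],br=[(340,338),(362,372),(384,405)],h=("r",[(272,188),(303,240),(332,289)]))]
for v in V: v["o"]=pickle.load(open(f"o{v['n']}.pkl","rb"))
def line''',1).replace("q[4]/1.5,q[5]/1.5,q[1]/.003,q[3]/2","(q[4]+.18)/.4,(q[5]+.1)/.4,q[1]/.002,q[3]/1,(q[6]-.007)/.001")
open('fit2.py','w').write(s)
E
python3 fit2.py
```

```text
th,dl,e,ph,du,dv,rb [24.925  0.     0.011  0.098 -0.18  -0.131  0.007]
[-0.11  -0.122 -0.135  0.488 -0.001 -0.615  0.163 -0.102 -0.305  0.636
 -0.179  0.001 -0.078  0.159  0.098 -0.146]
sd [0.373 0.001 0.001 0.37  0.16  0.153 0.   ]
```

View pics/f10.png

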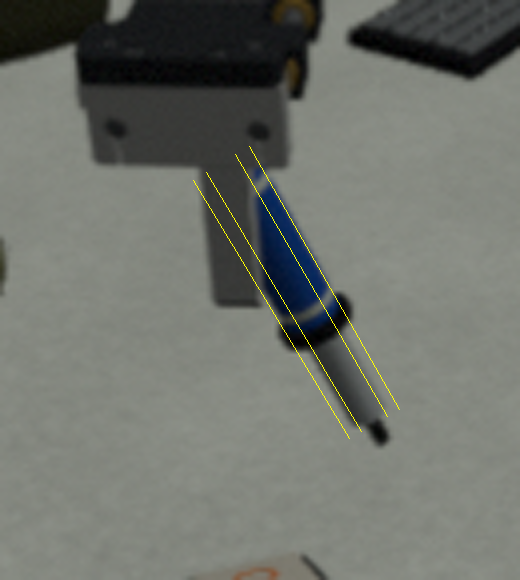

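θ ≈ 24.9° now, as the tile needs (25°). I move above the white tile, stopping about 20 mm short of contact after a check.

```bash
python3 -m creep '{"hand":[1,1,1,1,1,1,1,1,1,1,1,1],"slide":[[0.005,0.0149,-0.0053],[0.01,0.0297,-0.0106],[0.015,0.0446,-0.016],[0.02,0.0594,-0.0213],[0.03,0.0743,-0.0266],[0.04,0.0892,-0.0319],[0.05,0.104,-0.0372],[0.06,0.1189,-0.0426],[0.07,0.1337,-0.0479],[0.08,0.1486,-0.0532],[0.0965,0.1486,-0.0532],[0.0965,0.1486,-0.0532]],"spin":[7,14,21,28,35,42,49,56,63,65.7,65.7,65.7]}'
python3 -c "
from h import *
to([.4537,.0602,.1434],72)"
```

```text
time_s: 16.48
ee_pos: [0.4519, 0.0613, 0.199]
eef_rot: [-2.824, 1.567, -3.134]
force: [0.0, -0.2, -2.0]
grip_width: 0.0255
t 16.4833 pos [0.4519 0.0613 0.199 ] heading y 72.23 Rx [-0.0036 -0.     -1.    ] F [ 0.04 -0.24 -1.99] M [ 0.064 -0.125  0.043] w 0.0255
slide [ 0.0556 -0.0004  0.0023] spin 0.23
```

```bash
python3 -m creep '{"hand":[1,1,1,1,1,1,1],"slide":[[0.01,0,0.001],[0.02,0,0.002],[0.03,0,0.002],[0.04,0,0.002],[0.0555,0,0.002],[0.0555,0,0.002],[0.0555,0,0.002]],"spin":[0,0,0,0,0,0,0]}'
cat > tshot.py <<'E'
from h import *
import sys
n=sys.argv[1]
a=ctrl.camera('top')[:,:,::-1];b=ctrl.camera('scene')[:,:,::-1]
cv2.imwrite(f'pics/t{n}.png',cv2.resize(a[200:280,250:340],None,fx=8,fy=7,interpolation=2)[:,:,:] if 0 else cv2.resize(a[205:280,260:340],None,fx=8,fy=8,interpolation=2))
cv2.imwrite(f'pics/s{n}.png',cv2.resize(b[130:260,190:310],None,fx=4.5,fy=4.5,interpolation=2))
to([.4537,.0602,.1434],72)
E
python3 tshot.py 11
```

```text
time_s: 17.07
ee_pos: [0.4554, 0.0594, 0.1453]
eef_rot: [-2.792, 1.569, -3.104]
force: [-0.1, -0.1, -0.6]
grip_width: 0.0255
t 17.1667 pos [0.4559 0.0595 0.1465] heading y 72.14 Rx [ 6.e-04  1.e-04 -1.e+00] F [ 0.57  0.49 -1.12] M [ 0.052 -0.101 -0.001] w 0.0257
slide [ 0.0031 -0.     -0.0024] spin 0.14
```

View pics/t11.png

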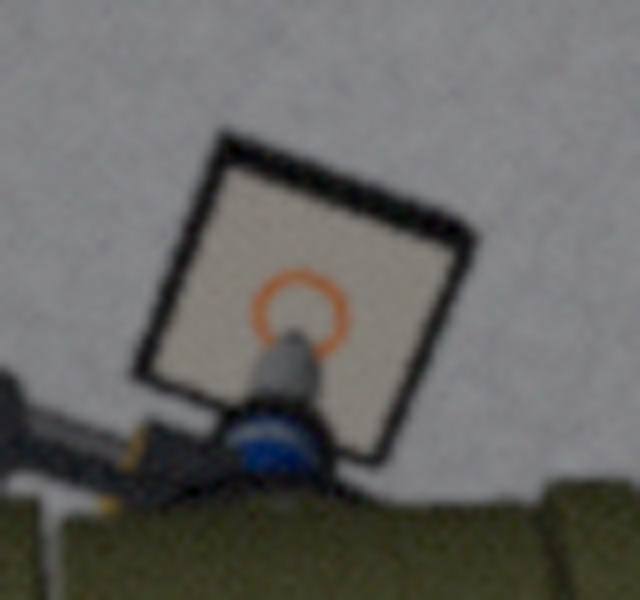

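View pics/s11.png

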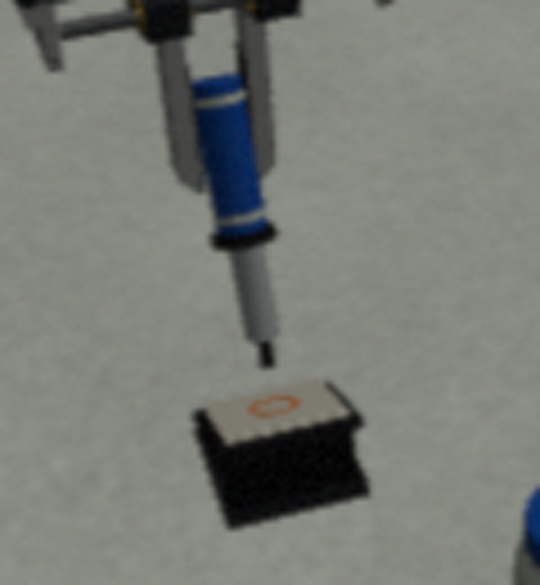

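```bash
cat > chk.py <<'E'
from h import *
np.set_printoptions(precision=2,suppress=True)
o=ctrl.get_obs();R=Ro.from_euler("xyz",o["eef_rot"]).as_matrix()
tip=o["ee_pos"]+R@[.0883,0,.0571]
yaw=np.radians(-18);n=np.array([-np.sin(np.radians(25))*np.cos(yaw),-np.sin(np.radians(25))*np.sin(yaw),np.cos(np.radians(25))])
u=np.array([np.cos(np.radians(25))*np.cos(yaw),np.cos(np.radians(25))*np.sin(yaw),np.sin(np.radians(25))]);l=np.cross(n,u)
ring=np.array([.516,.0403,.0375])
d=tip-ring;print("tip",(tip*1000),"normal/up/level mm",1000*np.array([d@n,d@u,d@l]))
P=np.array([tip,tip-(d@n)*n,ring])
print("top crop",(proj("top",P)-[260,205]+.5)*8-.5);print("scene crop",(proj("scene",P)-[190,130]+.5)*4.5-.5)
tgt=lambda h:ring+h*n-R@[.0883,0,.0571]
for h in(.02,.01,.004,0,-.006): print(h,(R.T@(tgt(h)-o["ee_pos"])*1000))
E
python3 chk.py
```

```text
tip [510.35  42.    58.21] normal/up/level mm [21.27  3.4  -0.13]
top crop [[298.87 337.73]
 [305.57 304.42]
 [301.09 314.98]]
scene crop [[270.6  366.43]
 [278.23 405.75]
 [276.97 403.93]]
0.02 [ 2.59  0.13 -2.55]
0.01 [11.65  0.12  1.67]
0.004 [17.09  0.11  4.2 ]
0 [20.72  0.11  5.89]
-0.006 [26.16  0.1   8.42]
```

Prediction and picture agree to within about 1 mm (tip at top crop (295,334), ring centre (300,316)). I advance along the normal to about 5 mm off and take a force baseline.

```bash
python3 -m creep '{"hand":[1,1,1,1,1,1],"slide":[[0.006,-0.0004,0],[0.012,-0.0005,0.002],[0.016,-0.0005,0.0038],[0.016,-0.0005,0.0038],[0.016,-0.0005,0.0038],[0.016,-0.0005,0.0038]],"spin":[0,0,0,0,0,0]}'
cat > favg.py <<'E'
from h import *
import sys
n=int(sys.argv[1]);F=[];Z=[]
for i in range(n):
    ctrl.camera("top");o=ctrl.get_obs();F.append(o["force"]);Z.append(o["ee_pos"])
F=np.array(F);nn=np.array([-.402,.1306,.906])
print("t",o["time_s"],"F",F.mean(0).round(2),"sd",F.std(0).round(2),"n",(F@nn).mean().round(2),"+-",((F@nn).std()/n**.5).round(2),"pos",np.mean(Z,0).round(4))
E
python3 favg.py 10; python3 chk.py;python3 tshot.py 12
```

```text
time_s: 17.67
ee_pos: [0.4592, 0.0579, 0.13]
eef_rot: [0.627, 1.571, 0.315]
force: [0.2, -0.6, -1.2]
grip_width: 0.0259
t 18.1667 F [ 0.07 -0.12 -1.31] sd [0.74 0.48 0.42] n -1.23 +- 0.17 pos [0.4591 0.0579 0.1301]
tip [513.45  40.39  41.71] normal/up/level mm [ 4.85 -0.44 -0.7 ]
top crop [[301.49 324.75]
 [303.   317.23]
 [301.09 314.98]]
scene crop [[273.73 395.14]
 [275.46 404.02]
 [276.97 403.93]]
0.02 [-13.92   0.71  -6.  ]
0.01 [-4.86  0.7  -1.77]
0.004 [0.58 0.7  0.76]
0 [4.21 0.69 2.45]
-0.006 [9.65 0.69 4.99]
t 18.2667 pos [0.4591 0.0579 0.13  ] heading y 72.15 Rx [ 0.  0. -1.] F [-0.02  0.37 -1.02] M [ 0.044 -0.049  0.017] w 0.0255
slide [-0.0134  0.0005 -0.0058] spin 0.15
```

View pics/t12.png

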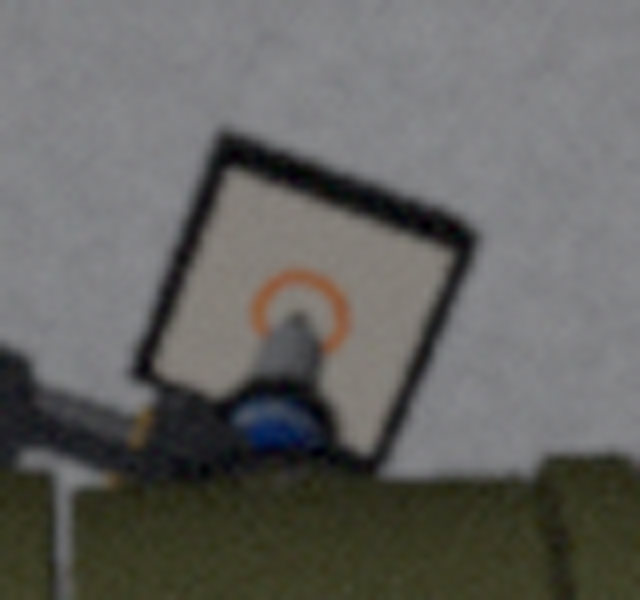

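View pics/s12.png

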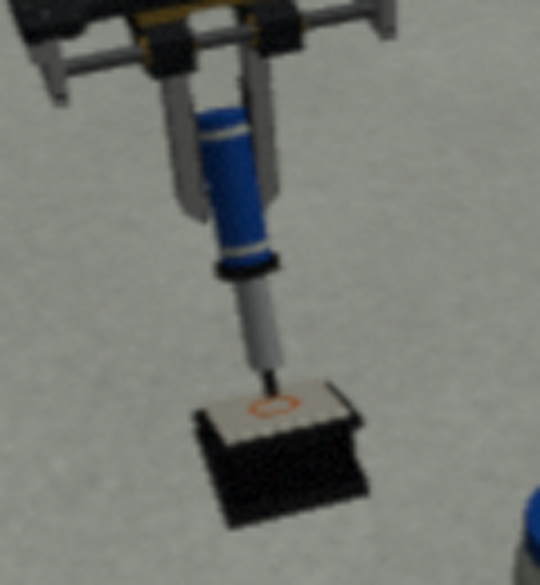

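The tip is over the ring in both views (top crop tip ~(298,317), ring (300,316)). I advance along the normal in steps, reading the force.

```bash
python3 -m creep '{"hand":[1,1,1,1],"slide":[[0.0014,0,0.0006],[0.0027,0,0.0013],[0.0027,0,0.0013],[0.0027,0,0.0013]],"spin":[0,0,0,0]}'
python3 favg.py 10
python3 -m creep '{"hand":[1,1,1,1,1],"slide":[[0.0009,0,0.0004],[0.0018,0,0.0008],[0.0027,0,0.0013],[0.0027,0,0.0013],[0.0027,0,0.0013]],"spin":[0,0,0,0,0]}'
python3 favg.py 14; python3 chk.py | head -1
```

```text
time_s: 18.6
ee_pos: [0.4603, 0.0575, 0.1271]
eef_rot: [-2.72, 1.571, -3.032]
force: [0.0, 0.1, -1.7]
grip_width: 0.0253
t 19.1 F [ 0.1  -0.2  -1.35] sd [0.42 0.4  0.45] n -1.29 +- 0.13 pos [0.4603 0.0575 0.1273]
time_s: 19.52
ee_pos: [0.4616, 0.0571, 0.1245]
eef_rot: [3.113, 1.571, 2.801]
force: [-0.0, -0.0, -0.9]
grip_width: 0.0257
t 20.2167 F [-0.48  0.04 -0.51] sd [0.32 0.56 0.59] n -0.26 +- 0.15 pos [0.4616 0.0571 0.1246]
tip [515.91  39.57  36.26] normal/up/level mm [-1.18 -0.4  -0.72]
```

```bash
python3 -m creep '{"hand":[1,1,1,1,1],"slide":[[0.0009,0,0.0004],[0.0018,0,0.0008],[0.0027,0,0.0013],[0.0027,0,0.0013],[0.0027,0,0.0013]],"spin":[0,0,0,0,0]}'
python3 favg.py 20; python3 chk.py | head -1; python3 tshot.py 13
```

```text
time_s: 20.63
ee_pos: [0.4628, 0.0567, 0.1218]
eef_rot: [-2.963, 1.571, 3.008]
force: [-0.7, 0.7, -0.7]
grip_width: 0.0259
t 21.6333 F [-0.47  0.03  0.46] sd [0.42 0.42 0.51] n 0.61 +- 0.11 pos [0.4628 0.0567 0.1219]
tip [517.14  39.18  33.54] normal/up/level mm [-4.19 -0.38 -0.71]
t 21.7333 pos [0.4628 0.0567 0.1218] heading y 72.15 Rx [-0.  0. -1.] F [-0.6   0.52  0.84] M [ 0.16   0.019 -0.014] w 0.0254
slide [-0.0216  0.0006 -0.0097] spin 0.15
```

View pics/t13.png

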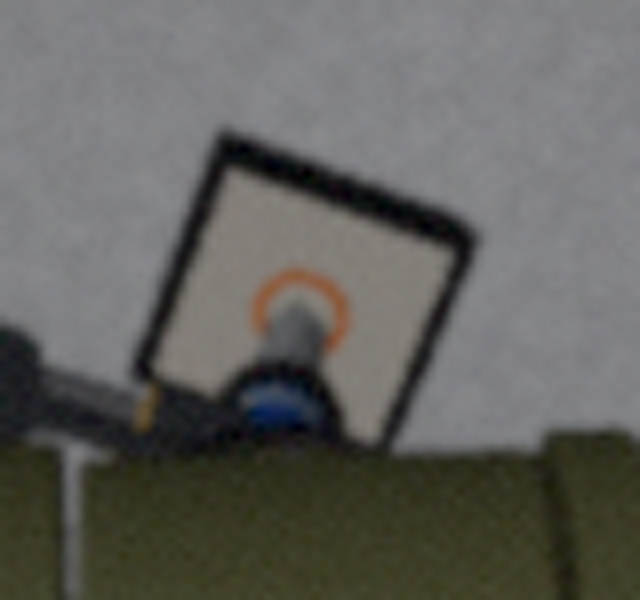

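View pics/s13.png

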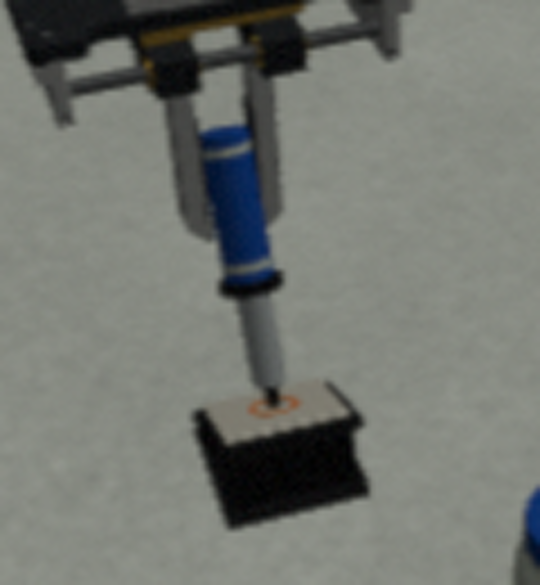

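Normal force is up 1.87 N from the baseline, which means about 4.3 mm in. The tip is inside the ring (scene crop (272,400)). I add 1.7 mm.

```bash
python3 -m creep '{"hand":[1,1,1,1],"slide":[[0.0008,0,0.0004],[0.0015,0,0.0007],[0.0015,0,0.0007],[0.0015,0,0.0007]],"spin":[0,0,0,0]}'
python3 favg.py 24; python3 chk.py | head -1; python3 tshot.py 14
```

```text
time_s: 22.07
ee_pos: [0.4635, 0.0564, 0.1203]
eef_rot: [-2.798, 1.571, -3.109]
force: [0.1, 0.1, 0.2]
grip_width: 0.0256
t 23.2667 F [-0.9   0.3   0.37] sd [0.36 0.55 0.57] n 0.73 +- 0.1 pos [0.4635 0.0565 0.1204]
tip [517.79  38.95  32.03] normal/up/level mm [-5.85 -0.39 -0.73]
t 23.3667 pos [0.4634 0.0565 0.1203] heading y 72.15 Rx [-0. -0. -1.] F [-0.52  0.43  1.35] M [0.092 0.093 0.005] w 0.0256
slide [-0.0231  0.0006 -0.0104] spin 0.15
```

View pics/s14.png

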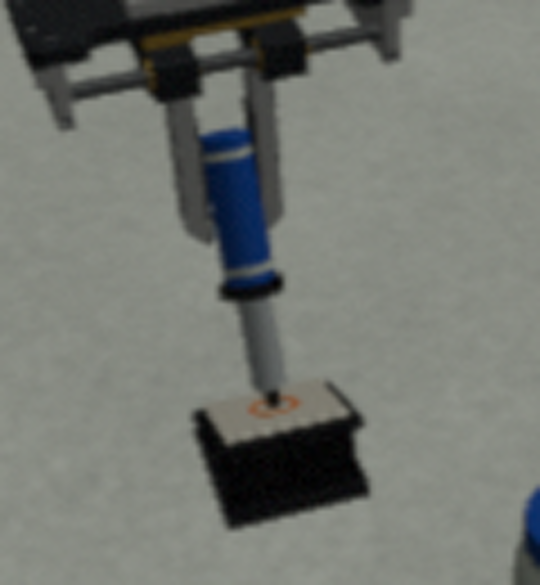

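View pics/t14.png

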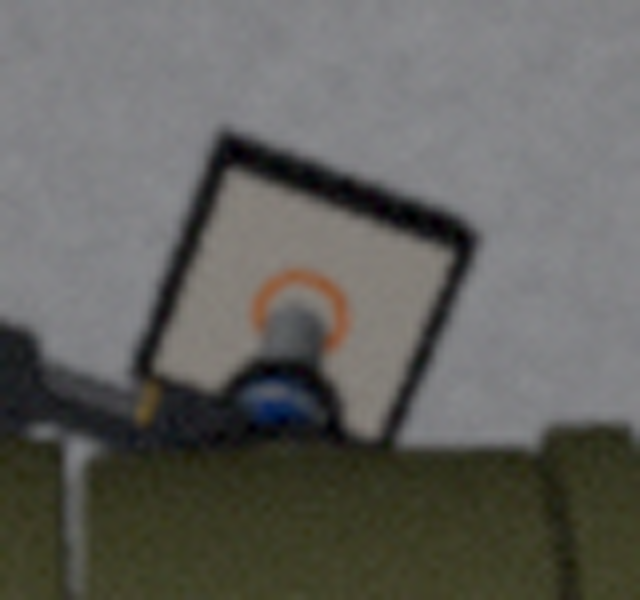

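Run:
```python
from h import *
o=ctrl.get_obs();R=Ro.from_euler("xyz",o["eef_rot"]).as_matrix()
T=o["ee_pos"]+R@[.0883,0,.0571]  # unpressed tip virtual
for th,col in((22,(0,0,255)),(25,(0,255,255)),(28,(0,255,0))):
  pass
ims={"top":(cv2.imread("pics/t14.png"),8,(260,205)),"scene":(cv2.imread("pics/s14.png"),4.5,(190,130))}
ring=np.array([.516,.0403,.0375]);ph=np.linspace(0,2*np.pi,60)
for th,col in((21,(0,0,255)),(25,(0,255,255)),(29,(0,255,0))):
    t=np.radians(th);a=np.cos(t)*R[:,0]+np.sin(t)*R[:,2];b=np.cross(a,R[:,1])
    tipc=ring-.0007*R[:,1]
    for n,(im,s,off) in ims.items():
        for k,r in((.060,.017),(.066,.017),(.141,.013)):
            C=tipc-(k-.006)*a
            q=proj(n,np.array([C+r*(np.cos(p)*R[:,1]+np.sin(p)*b) for p in ph]))
            cv2.polylines(im,[np.round((q-off+.5)*s-.5).astype(int)],True,col,1)
cv2.imwrite("pics/chk14.png",np.hstack([ims["top"][0][250:450,150:450],ims["scene"][0][100:300,150:350]]).repeat(1,0))
```

```text
(no output)
```

View pics/chk14.png

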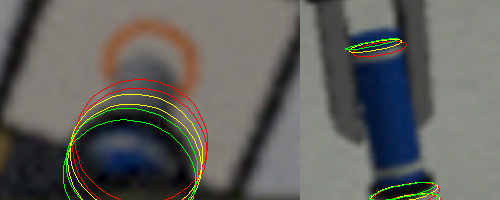

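```bash
python3 -m creep '{"hand":[1,1,1],"slide":[[0.0003,0,0.0001],[0.0003,0,0.0001],[0.0003,0,0.0001]],"spin":[0,0,0]}'
python3 favg.py 30; python3 chk.py | head -1; python3 -c "
from station import ctrl
import cv2
cv2.imwrite('pics/fs.png',ctrl.camera('scene')[:,:,::-1])"
```

```text
time_s: 23.62
ee_pos: [0.4635, 0.0565, 0.12]
eef_rot: [3.058, 1.571, 2.746]
force: [-0.0, 1.0, 0.2]
grip_width: 0.0254
t 25.1167 F [-0.87  0.28  0.7 ] sd [0.43 0.53 0.66] n 1.02 +- 0.12 pos [0.4636 0.0564 0.1201]
tip [517.91  38.95  31.76] normal/up/level mm [-6.15 -0.4  -0.69]
```

View pics/fs.png

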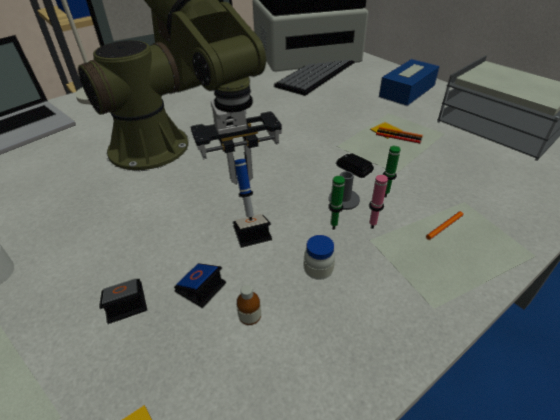

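The normal force is up 2.28 N from the baseline, so the tip is about 6.2 mm in. The full view shows the pen on the white tile at (250,218) and everything else where it started. I hand in.

```bash
python3 -c "
from station import ctrl
print(ctrl.hand_in())"
```

```text
the job is handed in; nothing more can be done
None
```

I took the blue reader out of its holder and handed the job in with the gripper still holding it, its tip pressed inside the orange ring on the white tile. The hand can't tilt, so I leaned the pen in the grip by pushing its barrel against the rim of the fixed holder. The first try gave only about 19°, so I went back and pushed it further.

Last checks:
- **Position:** by arm position and camera, the tip is about 1 mm from the ring's centre.
- **Angle:** the side view before contact gave 24.9° against the 25° needed. The top view after contact suggests about 25.5–26°, so the pen should be square to the tile within 1–2°.
- **Press:** the force is about 2.3 N above the reading before contact, which puts the tip about 6.2 mm in. Arm position gives about 6.1 mm. The force readings were noisy; at the step before, force gave 5.1 mm and position 5.9 mm.
- **Everything else:** the final picture shows the bottle, jar, mouse, look-alike pens and other two tiles where they started. The clock read about 25 s.

The reader's barrel looked thinner in the pictures than the stated 18 mm (about 14 mm), so I fitted its width when measuring the angle.

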